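Lock out the nozzle test chamber

TASK

Make the nozzle test chamber safe for service: first switch off its two pumps, the ball-ended toggles, by pushing them fully over to the side away from the way they lean, and leave the three plain toggles as they are. Then swing the hasp down flat over its staple, and after that fetch the T-handled locking pin, whose head is tucked in the hood, and push its tip through the staple's loop above the hasp until about half of its shank sticks out on the other side. Leave the bottles, tools and parts round about standing where they are.

Things in the scene. Friction and masses are not known exactly. Their poses are not given: they have to be found in the camera images.
- staple (a point): centre of the staple's opening, an upright loop of 6 mm steel wire on the chamber's top (a fixed box 200 (x) x 220 (y) mm, its centre 22 mm to +x). Opening 16 mm along x; from the closed hasp (10 mm below) to the wire (11 mm above). The pin goes through along y from either side. Loop 28 mm wide outside, top 17 mm above this point; chamber top 18 mm below, 98 mm over the table. x away from the robot
- hasp_hinge (a point): centre of the hasp's hinge barrel (8 mm dia), on the chamber's top, 52 mm towards +x from the staple, axes as the staple's; hinge axis along y
- hasp (a joint): hasp angle: 0 = closed, flat over the staple, pointing to the chamber's -x; 1.57 upright; 2.1 stop, leaning to +x. Starts at 1.25 to 2.0. Dark steel strap 36 mm wide, 4 thick (upper face 4 mm above the hinge axis when closed), 104 long from axis to end, slot at 37 to 70 mm from the axis. Stiff hinge, stays where it is left; 1 to 2 N at its end moves it
- pocket: fixed grey sheet-metal hood on the table, 60 (x) x 72 (y) x 24 mm high, open only at its -x face (mouth), inside 64 wide and 20 high, no floor. Origin: centre of its footprint. The pin's T head lies inside, its tip sticks out of the mouth by 33 to 45 mm
- pin: loose T-handled dark steel locking pin lying flat, about 70 g: round shank 10 mm dia, crossbar 10 mm dia x 44 mm. Origin at the middle of the crossbar, where the shank's axis meets it, 5 mm over the table while lying; the shank runs 75 mm along its own -x to the tip; crossbar along its y
- pin_tip (a point): tip of the pin's shank (its last 12 mm taper), on the shank's axis, 5 mm over the table while lying
- bank: fixed grey console, 100 (x) x 170 (y) x 40 mm, origin: centre of its footprint; on it a row of five toggles at 28 mm pitch along its y, ball-ended and plain in any order. Modules' tops 58 mm, lever pivots 60 mm above the table at the bank's x = 0
- pump1 (a joint): joint of a ball-ended pump toggle (8 mm rod, 18 mm black ball), 0 = on (leaning 0.5 rad towards the bank's -x side), 1.0 = off (leaning 0.5 rad to the bank's +x side, at its stop); stays where it is left, 1 to 2 N at the tip moves it
- pump1_tip (a point): centre of that toggle's ball, 45 mm from its pivot
- pump2 (a joint): joint of a ball-ended pump toggle (8 mm rod, 18 mm black ball), 0 = on (leaning 0.5 rad towards the bank's -x side), 1.0 = off (leaning 0.5 rad to the bank's +x side, at its stop); stays where it is left, 1 to 2 N at the tip moves it
- pump2_tip (a point): centre of that toggle's ball, 45 mm from its pivot
- aux1 (a joint): joint of a plain toggle (8 mm rod without ball), to be left on, 0 = on (leaning 0.5 rad towards the bank's -x side), 1.0 = off (leaning 0.5 rad to the bank's +x side, at its stop); stays where it is left, 1 to 2 N at the tip moves it
- aux1_tip (a point): point near that lever's end, 45 mm from its pivot (the rod ends 4 mm further)
- aux2 (a joint): joint of a plain toggle (8 mm rod without ball), to be left on, 0 = on (leaning 0.5 rad towards the bank's -x side), 1.0 = off (leaning 0.5 rad to the bank's +x side, at its stop); stays where it is left, 1 to 2 N at the tip moves it
- aux2_tip (a point): point near that lever's end, 45 mm from its pivot (the rod ends 4 mm further)
- aux3 (a joint): joint of a plain toggle (8 mm rod without ball), to be left on, 0 = on (leaning 0.5 rad towards the bank's -x side), 1.0 = off (leaning 0.5 rad to the bank's +x side, at its stop); stays where it is left, 1 to 2 N at the tip moves it
- aux3_tip (a point): point near that lever's end, 45 mm from its pivot (the rod ends 4 mm further)
- flask: bystander: white plastic squeeze bottle, 42 dia x 130 tall, standing in front of the chamber; origin under its centre
- jar: bystander: glass jar with steel lid, 44 dia x 50 tall, standing on a rear corner of the chamber's top; origin under its centre
- nozzle: bystander: dark steel nozzle body, 34 dia x 62 tall, standing beside the pocket; origin under its centre
- coupling: bystander: brass hose coupling, 28 dia x 45 tall, standing on the other side of the pocket's mouth; origin under its centre
- wrench: bystander: steel wrench about 150 long, lying near the toggle bank; origin under its centre
- tray: bystander: grey plastic tray 100 x 70 x 30 on the table behind the toggle bank; origin under its centre
- tin: bystander: aluminium tin 66 dia x 75 tall, behind the pocket; origin under its centre

How it is judged:
By the outcome, as a careful person would: the job done as asked, in the order asked, and still so for the second after the job is handed in, with the robot touching nothing.
It also fails if it takes over 72 s, if anything falls off the work surface, if the arm or the gripper's body presses on something with over 40 N, if the wrist force passes 120 N, or if a joint passes its speed limit or range.

ROBOT

A 6-joint arm with a two-finger parallel gripper is mounted at the origin on the work surface. World frame = base frame: x ahead of the robot, y to its left, z up, the work surface at z = 0. Lengths are in m, angles in rad, forces in N, time in s.
With the tool pointing down it reaches from about 0.275 to 0.825 m from the base axis. Payload 5.2 kg.
Tool frame: the origin (TCP) lies at the very end of the fingers, on their centre line; the grasp point (between the pads) lies env.grasp_offset behind it (env.grasp_offset is the distance from the TCP to the grasp point, in m); y points along the fingers, x is the direction in which the jaws open and shut, and the axes are right-handed (so a half turn about y gives the same grasp; the last joint's range is limited). The gripper opens to 93 mm and grips with 3 to 60 N. Pads are 15 mm wide; open, the fingers measure 128 mm over their backs; the gripper's body (75 mm by 188 mm) begins 65 mm behind the grasp point.
Start: joints at [-1.491, 0.259, 1.535, -0, 1.348, -0.203], TCP at [0.153, -0.528, 0.219] pointing down, gripper open.
Joint ranges: [-3.14, 3.14], [-0.91, 2.08], [0.19, 2.58], [-1.22, 4.36], [0.22, 2.71], [-3.12, 3.12]. Speed limits (rad/s): [2.57, 2.57, 3.14, 3.14, 3.14, 3.14].

INTERFACE

Orientations are given as a unit quaternion [w, x, y, z].
In Python, from cell import env gives the robot as it stands.
- The arm moves only by the tool drive_tool, never from a script. Its argument "commands" is a list of rows, each an object with "xyz": the shift along the world's x, y, z in units of 25 mm (1.0 is 25 mm), a list of three; "delta_rot": the turn, a rotation vector about the world's x, y, z in units of 6 degrees (1.0 is 6 degrees), a list of three. In form: [{"xyz": [x, y, z], "delta_rot": [rx, ry, rz]}, ...]. A call has 1 to 20 rows; each row is the pose to reach, as a shift and turn from the pose commanded when the call began; what a row does not reach only later rows make up. A row lasts 1/8 s, in which the tool goes at most 62.5 mm and 10.7 degrees, less where a joint would pass 70% of its speed; a pose out of reach is approached as far as the arm can. A call with a gripper value outside its range is refused whole. "grip" is the opening in per cent of the stroke, from 0 (shut) to 100 (fully open), set as the call begins (left out, the last holds). The fingers move at their own pace and stop on an object; "grip_force" is the grip in N (left out, the last holds). Time passes only in rows, so rows that repeat a pose let the fingers close. It gives the time, the measured TCP pose, the force and the opening at its end, in the units of the state.
- env.state(): the state, without advancing time (a new reading comes with each control period).
- env.grab_frame(name): name is "scene" or "top" or "wrist"; returns (picture, depth): 384x512x3 uint8, red, green, blue; 384x512 float32, m along the optical axis (not along the pixel's ray), 0 where there is no reading.
- env.camera_info(name): a dict with "mtx" (3x3 intrinsics, pixels), "pose" (4x4, takes a point from camera to world coordinates); the wrist camera has in their place "hand_eye" (4x4, takes a point from camera to tool coordinates, whose origin is the TCP and whose axes are the tool frame's). Camera axes: x right, y up, looking along -z (the intrinsics and any distortion apply to the point x, -y, -z); pixel columns grow to the right and rows downward; lengths in m; the calibration is good to about 2 mm. A picture is of the moment at which its call begins: read the wrist's pose just before it. camera_info takes no time and is no camera call.
- env.job_done(): hands the job in, once; it reports no verdict.
The state is a dict: "time_s": time; "joints": joint angles; "qd": joint speeds; "tau": joint torques, N m; "ee_pos": TCP position; "ee_rot": TCP orientation; "contact_force": force on the tool from outside, world axes, zero at the start; "torque": the same for the moment, N m; "gripper_width": finger opening in m.
Only numpy, scipy, OpenCV 4.12 (cv2) and the standard library are available. Lean on these libraries where they do the work, as an engineer would, in place of code of your own. Each camera call takes 0.05 s, during which the arm holds its last target.

## Working session

There is one attempt and no reset: what is moved stays moved. The work goes in short steps, Python scripts to look and compute and a tool call to move; the robot and the scene stay as the last step left them, time stands still between calls to the robot, and variables do not carry over. Pictures are saved under pics/ and viewed, and the job is handed in when it is done.

Besides the shell and the picture viewer there is one more tool, called after ">>>" by a JSON object that holds its "method" and its "body". drive_tool: Moves the arm, as the interface text tells. Its arguments: {"type":"object","properties":{"commands":{"type":"array"},"grip":{"type":"number"},"grip_force":{"type":"number"}},"required":["commands"]}

```bash
ls; mkdir -p pics
cat > h.py <<'E'
import numpy as np, cv2
from cell import env
def save(n,im): cv2.imwrite(f'pics/{n}.png',cv2.cvtColor(im,cv2.COLOR_RGB2BGR))
E
python3 - <<'E'
from h import *
print(env.state(), env.grasp_offset)
for c in ['scene','top']:
    im,d=env.grab_frame(c); save(c+'0',im); np.savez(f'{c}0.npz',im=im,d=d)
    print(c,env.camera_info(c))
print(env.camera_info('wrist'))
E
```

```text
pics
{'time_s': 0.0, 'joints': array([-1.49083555e+00,  2.59355934e-01,  1.53607163e+00, -1.05997232e-05,
        1.34799155e+00, -2.02844884e-01]), 'qd': array([-0.00036666, -0.00031146, -0.00107006, -0.00068274,  0.00067222,
       -0.00148134]), 'tau': array([ 1.24437724e-03, -4.37304533e+01, -2.83995616e+01,  7.19253276e-02,
        4.14326834e-02, -1.27351968e-04]), 'ee_pos': array([ 0.15342898, -0.52760215,  0.21781534]), 'ee_rot': array([ 0.56595731, -0.56499457,  0.4249732 , -0.4241123 ]), 'contact_force': array([-0.88966335,  0.19942491,  1.29755175]), 'torque': array([-0.03541464,  0.00249844, -0.03900921]), 'gripper_width': 0.09331731409871755} 0.0188
scene {'mtx': array([[363.58454772,   0.        , 258.44462507],
       [  0.        , 363.58454772, 185.28072421],
       [  0.        ,   0.        ,   1.        ]]), 'pose': array([[-0.50674477, -0.71846149,  0.47646913,  0.93902066],
       [ 0.86201723, -0.41479948,  0.29132059,  0.21798738],
       [-0.01166348,  0.55834978,  0.82952365,  0.77937467],
       [ 0.        ,  0.        ,  0.        ,  1.        ]])}
top {'
[... 231 characters left out ...]
      [-0.99984868, -0.01728482, -0.00196082, -0.01845321],
       [-0.00324488,  0.07457616,  0.99721004,  1.17451118],
       [ 0.        ,  0.        ,  0.        ,  1.        ]])}
{'mtx': array([[344.41547889,   0.        , 253.81760106],
       [  0.        , 344.41547889, 187.28305217],
       [  0.        ,   0.        ,   1.        ]]), 'hand_eye': array([[ 9.99999931e-01,  3.40002683e-04,  1.48623281e-04,
         7.82933722e-04],
       [ 4.69162517e-05,  2.81463853e-01, -9.59571830e-01,
        -1.65379493e-01],
       [-3.68089078e-04,  9.59571771e-01,  2.81463817e-01,
         7.75884228e-02],
       [ 0.00000000e+00,  0.00000000e+00,  0.00000000e+00,
         1.00000000e+00]])}
```

View pics/scene0.png

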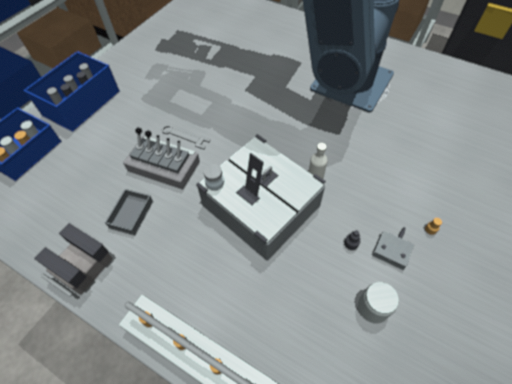

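View pics/top0.png

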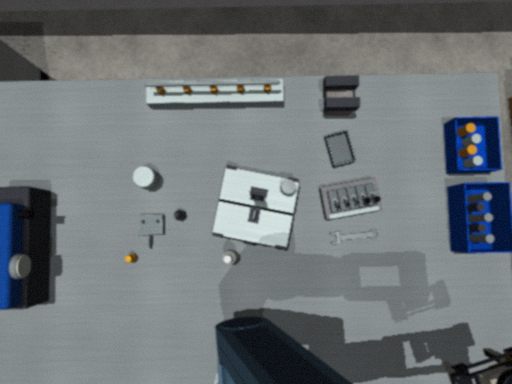

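The top view (+x up, +y left) shows the bank near (350,198) with two balls at its right end near (375,198). The chamber is near (257,207), with the hasp open at (258,192) and the staple below it. The hood is at (151,224) with the pin tip at (151,243). Next I'll enlarge these areas.

Run:
```python
from h import *
t=np.load('top0.npz')['im']; s=np.load('scene0.npz')['im']
def crop(im,x,y,w,h,k): return cv2.resize(im[y:y+h,x:x+w],None,fx=k,fy=k,interpolation=cv2.INTER_CUBIC)
a=np.hstack([crop(t,205,155,100,100,4),crop(t,310,165,80,80,5)])
save('tc',a); save('tp',crop(t,110,160,90,110,5))
a=np.hstack([crop(s,190,130,100,100,4),crop(s,120,115,100,100,4)])
save('sc',a); save('sp',crop(s,330,210,120,90,5))
```

```text
(no output)
```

View pics/tc.png

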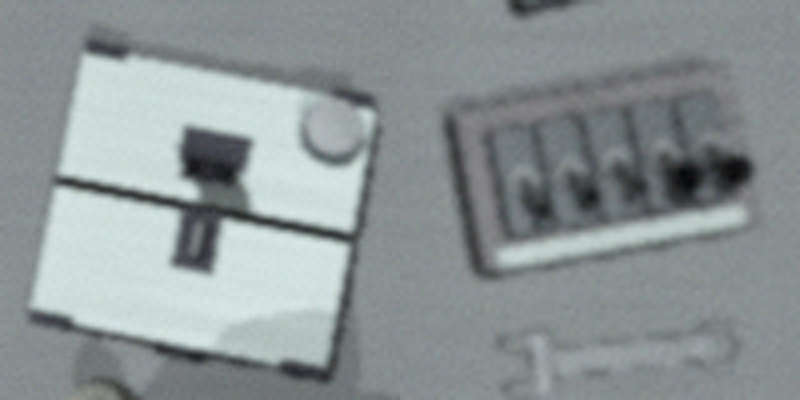

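View pics/tp.png

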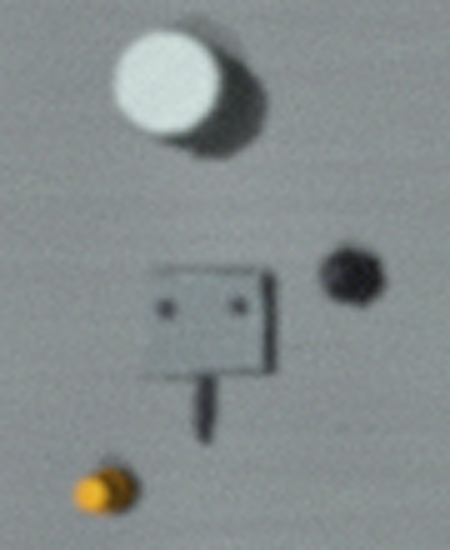

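View pics/sc.png

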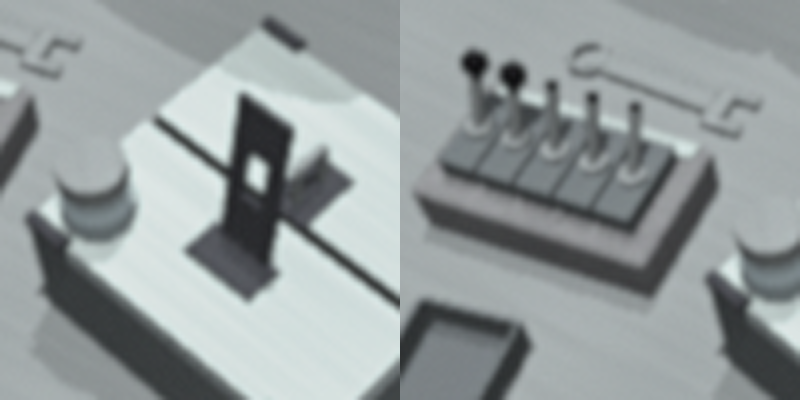

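View pics/sp.png

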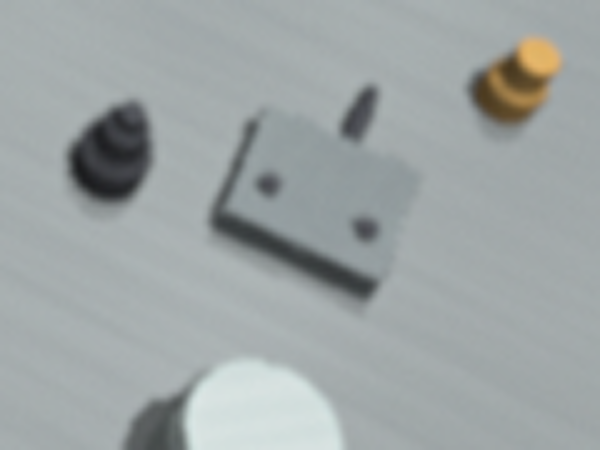

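```bash
cat >> h.py <<'E'
def ray(cam,uv,info=None):
    i=info or env.camera_info(cam); K=i['mtx']; T=i['pose']
    d=np.array([(uv[0]-K[0,2])/K[0,0],-(uv[1]-K[1,2])/K[1,1],-1.])
    return T[:3,3],T[:3,:3]@d
def onz(cam,uv,z,info=None):
    o,d=ray(cam,uv,info); return o+d*(z-o[2])/d[2]
def tri(*rs):
    A=np.zeros((3,3));b=np.zeros(3)
    for o,d in rs:
        d=d/np.linalg.norm(d); P=np.eye(3)-np.outer(d,d); A+=P;b+=P@o
    p=np.linalg.solve(A,b)
    return p,[np.linalg.norm(np.cross(p-o,d/np.linalg.norm(d))) for o,d in rs]
def proj(cam,p,info=None):
    i=info or env.camera_info(cam); K=i['mtx']; T=i['pose']
    q=T[:3,:3].T@(np.array(p)-T[:3,3]); return np.array([K[0,0]*q[0]/-q[2]+K[0,2], K[1,1]*-q[1]/-q[2]+K[1,2]])
def winfo():
    from scipy.spatial.transform import Rotation as R
    s=env.state(); i=env.camera_info('wrist'); T=np.eye(4); q=s['ee_rot']
    T[:3,:3]=R.from_quat([q[1],q[2],q[3],q[0]]).as_matrix(); T[:3,3]=s['ee_pos']
    return dict(mtx=i['mtx'],pose=T@i['hand_eye'])
def cent(im,box,thr):
    x,y,w,h=box; g=cv2.cvtColor(im,cv2.COLOR_RGB2GRAY)[y:y+h,x:x+w].astype(float)
    wt=np.clip(thr-g,0,None); yy,xx=np.mgrid[y:y+h,x:x+w]
    return np.array([(wt*xx).sum(),(wt*yy).sum()])/wt.sum()
E
python3 - <<'E'
from h import *
t=np.load('top0.npz');s=np.load('scene0.npz');T=t['im'];S=s['im']
for tb,sb in [((362,197,8,8),(135,127,8,7)),((373,195,7,8),(145,130,7,7))]:
    a,b=cent(T,tb,60),cent(S,sb,60); print(a,b,tri(ray('top',a),ray('scene',b)))
# plain tips
for a,b in [((310+140/5,165+210/5),(120+235/4,115+108/4)),((310+180/5,165+200/5),(120+192/4,115+98/4)),((310+225/5,165+190/5),(120+152/4,115+88/4))]:
    print('aux',tri(ray('top',a),ray('scene',b)))
# chamber white top
g=T[...,:3].min(2); m=(g>150).astype(np.uint8); m[:155]=0;m[255:]=0;m[:,:208]=0;m[:,305:]=0
m=cv2.morphologyEx(m,cv2.MORPH_CLOSE,np.ones((7,7)))
c=max(cv2.findContours(m,0,2)[0],key=cv2.contourArea); r=cv2.minAreaRect(c); print(r)
bp=cv2.boxPoints(r); W=np.array([onz('top',p+0.0,0.098) for p in bp]); print(W.round(4), np.linalg.norm(np.diff(W,axis=0),axis=1), W.mean(0))
# bank box contour corners (from crop) top z .04
for p in [(450,100),(720,62),(755,222),(483,275)]:
    print('bank',onz('top',(310+(p[0]-400)/5,165+p[1]/5),0.04))
# hood corners
for p in [(155,268),(275,268),(275,373),(145,378),(205,378),(205,442)]:
    print('hood/pin',onz('top',(110+p[0]/5,160+p[1]/5),0.024 if p!=(205,442) else .005))
for n,p,z in [('flask',(231,257),.13),('jar',(289,186),.148),('nozzle',(180,214),.062),('coupl',(129,258.5),.045),('tin',(143.5,176.5),.075)]: print(n,onz('top',p,z))
E
```

```text
[366.4840474  200.44211486] [138.28109029 130.69505963] (array([ 0.56088439, -0.3406575 ,  0.11708172]), [np.float64(0.012046047807168251), np.float64(0.012046047807168222)])
[375.92402235 198.85586592] [147.80836237 133.72125436] (array([ 0.55248602, -0.35704786,  0.09095496]), [np.float64(0.01053806718991478), np.float64(0.010538067189914797)])
aux (array([ 0.53684672, -0.25433218,  0.10112183]), [np.float64(4.679806776623568e-05), np.float64(4.679806776633185e-05)])
aux (array([ 0.54351272, -0.27879822,  0.10286563]), [np.float64(0.0024764066125202754), np.float64(0.002476406612520236)])
aux (array([ 0.54912994, -0.30494627,  0.1028125 ]), [np.float64(0.003027804358016771), np.float64(0.0030278043580169406)])
((255.21156311035156, 206.9423065185547), (75.70083618164062, 68.44453430175781), 11.309932708740234)
[[ 0.4692  0.1061  0.098 ]
 [ 0.6606  0.0659  0.098 ]
 [ 0.614  -0.1461  0.098 ]
 [ 0.4238 -0.1033  0.098 ]] [0.19561628 0.2170359  0.19491801] [ 0.54189898 -0.01935259  0.098     ]
bank [ 0.60755958 -0.21576993  0.04      ]
bank [ 0.62776687 -0.37920997  0.04      ]
bank [ 0.53082953 -0.396231    0.04      ]
bank [ 0.50190165 -0.23233432  0.04      ]
hood/pin [0.53140271 0.32835093 0.024     ]
hood/pin [0.53014359 0.2552785  0.024     ]
hood/pin [0.46648676 0.25524933 0.024     ]
hood/pin [0.46481194 0.33406907 0.024     ]
hood/pin [0.46419185 0.29768574 0.024     ]
hood/pin [0.4248183  0.30278048 0.005     ]
flask [0.40323523 0.04925598 0.13      ]
jar [ 0.59381283 -0.11245129  0.148     ]
nozzle [0.52643242 0.20209335 0.062     ]
coupl [0.39796504 0.35689546 0.045     ]
tin [0.63758517 0.30621306 0.075     ]
```

Run:
```python
from h import *
t=np.load('top0.npz');s=np.load('scene0.npz');T=t['im'];S=s['im']
P=[]
for tb,sb in [((362,197,8,8),(145,130,7,7)),((373,195,7,8),(135,127,8,7))]:
    a,b=cent(T,tb,60),cent(S,sb,60); p=tri(ray('top',a),ray('scene',b)); print(p,onz('top',a,.0995),onz('scene',b,.0995)); P.append(p[0])
d=P[0]-P[1]; print(np.hypot(*d[:2]), np.degrees(np.arctan2(-d[0],d[1])))
from scipy.spatial.transform import Rotation as R
q=env.state()['ee_rot'];print(R.from_quat([q[1],q[2],q[3],q[0]]).as_matrix().round(3))
```

```text
(array([ 0.55446931, -0.33590686,  0.10298954]), [np.float64(0.0008416858711807081), np.float64(0.00084168587118076)]) [ 0.55419122 -0.33624467  0.0995    ] [ 0.55287516 -0.33957926  0.0995    ]
(array([ 0.55863037, -0.36289891,  0.10328033]), [np.float64(0.0010404827013501834), np.float64(0.0010404827013502193)]) [ 0.55825083 -0.3632553   0.0995    ] [ 0.55698608 -0.36716714  0.0995    ]
0.027310897514703808 8.763645488038085
[[ 0.279 -0.     0.96 ]
 [-0.96   0.002  0.279]
 [-0.002 -1.     0.   ]]
```

>>> {"method": "drive_tool", "body": {"commands": [{"xyz": [3, 1.5, 0], "delta_rot": [0, 0, -0.5]}, {"xyz": [8, 4, -1], "delta_rot": [0, 0, -1]}, {"xyz": [14.2, 6.8, -2], "delta_rot": [0, 0, -1]}, {"xyz": [14.2, 6.8, -2.7], "delta_rot": [0, 0, -1]}, {"xyz": [14.2, 6.8, -2.7], "delta_rot": [0, 0, -1]}, {"xyz": [14.2, 6.8, -2.7], "delta_rot": [0, 0, -1]}, {"xyz": [14.2, 6.8, -2.7], "delta_rot": [0, 0, -1]}, {"xyz": [14.2, 6.8, -2.7], "delta_rot": [0, 0, -1]}, {"xyz": [14.2, 6.8, -2.7], "delta_rot": [0, 0, -1]}], "grip": 12}}

```text
time_s: 1.23
ee_pos: [0.5078, -0.3585, 0.151]
ee_rot: [-0.542, 0.543, -0.454, 0.453]
contact_force: [0.1, -0.8, -1.0]
gripper_width: 0.012
```

Run:
```python
from h import *
w=winfo(); im,d=env.grab_frame('wrist'); save('w1',im); np.savez('w1.npz',im=im,d=d,**w)
s=env.state();print(s['time_s'],s['ee_pos'],s['contact_force'],s['gripper_width'])
```

```text
1.275 [ 0.50755724 -0.35884899  0.15129709] [-0.03761313 -0.14665974  0.41311231] 0.011434466910945892
```

View pics/w1.png

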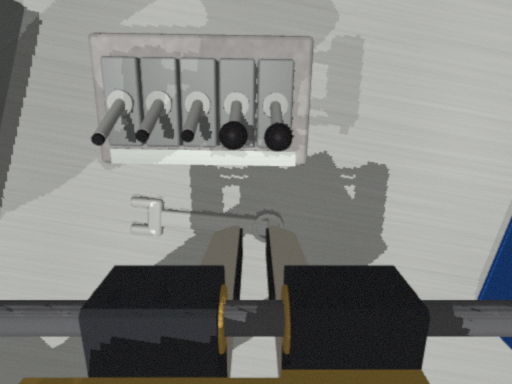

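Run:
```python
from h import *
w=np.load('w1.npz'); i=dict(mtx=w['mtx'],pose=w['pose'])
a=[onz('',p,.0995,i) for p in [(234,135),(278,136.5)]];print(a, np.linalg.norm(a[0]-a[1]))
for p in [(92,36),(312,38)]: print(onz('',p,.04,i))
d=a[0]-a[1];print(np.degrees(np.arctan2(-d[0],d[1])))
print(proj('',env.state()['ee_pos'],i))
```

```text
[array([ 0.55320607, -0.33847823,  0.0995    ]), array([ 0.55716871, -0.36586287,  0.0995    ])] 0.02766986247874045
[ 0.59823808 -0.2212636   0.04      ]
[ 0.62569421 -0.38192827  0.04      ]
8.233726135010853
[252.90101189 241.41297197]
```

>>> {"method": "drive_tool", "body": {"commands": [{"xyz": [0, -0.03, -1.2], "delta_rot": [0, 0, 0]}, {"xyz": [0.2, -0.02, -2.4], "delta_rot": [0, 0, 0]}, {"xyz": [0.6, 0.0, -2.4], "delta_rot": [0, 0, 0]}, {"xyz": [1.0, 0.07, -2.4], "delta_rot": [0, 0, 0]}, {"xyz": [1.4, 0.15, -2.4], "delta_rot": [0, 0, 0]}, {"xyz": [1.8, 0.23, -2.4], "delta_rot": [0, 0, 0]}, {"xyz": [2.2, 0.3, -2.4], "delta_rot": [0, 0, 0]}, {"xyz": [2.6, 0.37, -2.4], "delta_rot": [0, 0, 0]}, {"xyz": [2.85, 0.42, -2.4], "delta_rot": [0, 0, 0]}, {"xyz": [3.0, 0.45, -2.4], "delta_rot": [0, 0, 0]}, {"xyz": [3.0, 0.45, -2.4], "delta_rot": [0, 0, 0]}]}}

```text
time_s: 2.65
ee_pos: [0.577, -0.3479, 0.0904]
ee_rot: [-0.54, 0.545, -0.457, 0.45]
contact_force: [-22.5, -3.4, 8.3]
gripper_width: 0.0108
```

>>> {"method": "drive_tool", "body": {"commands": [{"xyz": [-1, -0.2, 0], "delta_rot": [0, 0, 0]}, {"xyz": [-2, -0.4, 2], "delta_rot": [0, 0, 0]}, {"xyz": [-2.8, -0.4, 4], "delta_rot": [0, 0, 0]}, {"xyz": [-2.8, -0.4, 4], "delta_rot": [0, 0, 0]}]}}

```text
time_s: 3.15
ee_pos: [0.5153, -0.3586, 0.1964]
ee_rot: [0.542, -0.542, 0.45, -0.457]
contact_force: [0.6, 1.2, 0.7]
gripper_width: 0.0112
```

Run:
```python
from h import *
w=winfo(); im,d=env.grab_frame('wrist'); save('w2',im)
s=env.state();print(s['time_s'],s['ee_pos'],s['contact_force'],s['gripper_width'])
c=np.array([.5552,-.3522]); x=np.array([.985,.17]); y=np.array([-.17,.985])
for sg in (14,-14):
    for t in (-21.6,21.6): 
        p=c+y*sg/1e3+x*(t+21.6)/1e3; print(t,proj('',[*p,.0995],w))
```

```text
3.2 [ 0.51484291 -0.35759513  0.19365108] [-0.14954654 -0.35160491  0.06065878] 0.011157610875528317
-21.6 [234.3353392  137.94880557]
21.6 [233.76797087  78.54997728]
-21.6 [271.044654   138.13274739]
21.6 [272.21831724  78.80037522]
```

View pics/w2.png

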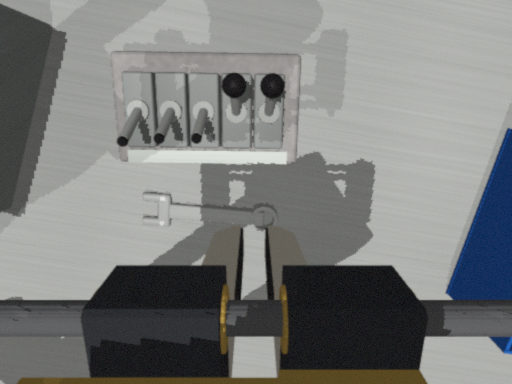

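Run:
```python
from h import *
w=winfo(); im,d=env.grab_frame('wrist'); np.savez('w3.npz',im=im,d=d,**w)
S,sd=env.grab_frame('scene'); T,td=env.grab_frame('top'); np.savez('st1.npz',S=S,T=T)
k=lambda im,x,y,w,h,f: cv2.resize(im[y:y+h,x:x+w],None,fx=f,fy=f,interpolation=cv2.INTER_CUBIC)
save('w3',np.vstack([k(im,100,40,220,130,3)[:, :640],np.hstack([k(S,120,110,80,50,4),k(T,310,165,80,50,4)])]))
s=env.state();print(s['time_s'],s['ee_pos'])
A=cent(im,(222,70,26,30),50);B=cent(im,(261,70,26,30),50);print(A,B)
for p in (A,B): print(onz('',p,.0995,w))
```

```text
3.35 [ 0.51361464 -0.35605328  0.18962111]
[236.14131631  84.48877394] [274.55307263  85.09755049]
[ 0.59082764 -0.33220127  0.0995    ]
[ 0.5953122  -0.35961809  0.0995    ]
```

View pics/w3.png

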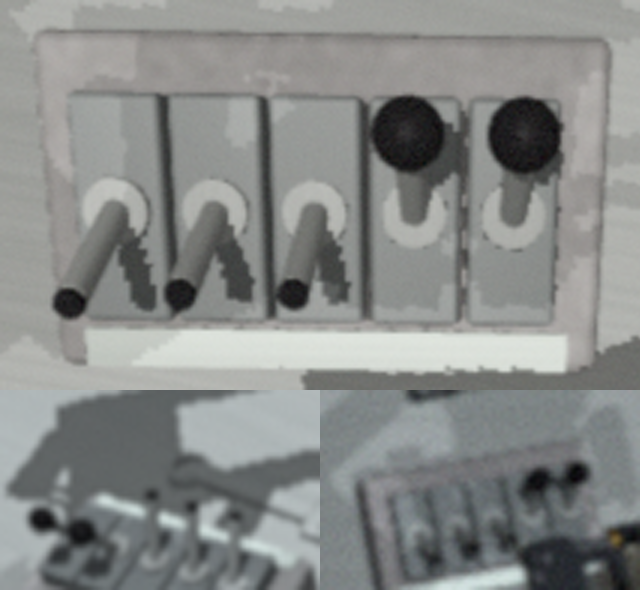

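Run:
```python
from h import *
z=np.load('st1.npz'); z0=np.load('top0.npz')['im']; s0=np.load('scene0.npz')['im']
# approx from crops: scene left ball ((40)/4+120, 110+130/4) etc
def c(im,x,y): return cent(im,(int(x)-4,int(y)-4,9,9),60)
T0=[c(z0,366.5,200.4),c(z0,376,199)]; T1=[c(z['T'],310+218/4,165+90/4),c(z['T'],310+257/4,165+83/4)]
S0=[c(s0,147.8,133.7),c(s0,138.3,130.7)];S1=[c(z['S'],120+80/4,110+142/4),c(z['S'],120+41/4,110+130/4)]
for a,b,p,q in zip(T0,T1,S0,S1):
    print(a,b,p,q)
    A,B=tri(ray('top',a),ray('scene',p)),tri(ray('top',b),ray('scene',q)); print(A,B,np.linalg.norm((B[0]-A[0])[:2]))
    print(onz('top',b,.0995)-onz('top',a,.0995), onz('scene',q,.0995)-onz('scene',p,.0995))
```

```text
[366.55317248 200.42180518] [363.8507014  187.61022044] [147.80968858 133.74394464] [139.93267108 145.36092715]
(array([ 0.55447691, -0.33607676,  0.10282725]), [np.float64(0.0007490798230969932), np.float64(0.0007490798230968773)]) (array([ 0.59154314, -0.33087442,  0.09935398]), [np.float64(0.0007971088958700473), np.float64(0.0007971088958701007)]) 0.03742953785800687
[0.03676582 0.00626191 0.        ] [0.03906414 0.00800451 0.        ]
[375.80911063 198.82537961] [373.17559153 185.89663761] [138.28109029 130.69505963] [130.25601375 142.08591065]
(array([ 0.55875732, -0.36255413,  0.10358011]), [np.float64(0.001129742482692812), np.float64(0.001129742482692951)]) (array([ 0.59596569, -0.35736448,  0.10065851]), [np.float64(0.0009605864420466548), np.float64(0.0009605864420467213)]) 0.03756854271544919
[0.03711758 0.0059855  0.        ] [ 3.88524581e-02  7.88439047e-03 -1.11022302e-16]
```

Run:
```python
from h import *
w=np.load('w3.npz'); i=dict(mtx=w['mtx'],pose=w['pose']); x=np.array([.985,.17,0])
f=lambda p:(100+p[0]/3,40+p[1]/3)
for c,b,z in [((414,215),(409,134),.0995),((513,215),(524,136),.0995),((115,210),(70,303),.1035),((215,210),(181,296),.1035),((315,211),(293,295),.1035)]:
    C=onz('',f(c),.059,i);B=onz('',f(b),z,i);print(C,B,(B-C)@x)
w=np.load('w1.npz'); i=dict(mtx=w['mtx'],pose=w['pose'])
for c,b in [((236,105),(234,135)),((276,104),(278,136.5))]:
    C=onz('',c,.059,i);B=onz('',b,.0995,i);print(C,B,(B-C)@x)
```

```text
[ 0.56919634 -0.33550096  0.059     ] [ 0.59073051 -0.33235788  0.0995    ] 0.021745477846408994
[ 0.57415726 -0.36322864  0.059     ] [ 0.59516618 -0.35973055  0.0995    ] 0.02128846404974569
[ 0.55562483 -0.25176075  0.059     ] [ 0.53631979 -0.25640671  0.1035    ] -0.0198052731754289
[ 0.56061896 -0.27967121  0.059     ] [ 0.54288028 -0.28327272  0.1035    ] -0.018084857950145507
[ 0.56534146 -0.3076401   0.059     ] [ 0.54799448 -0.31049833  0.1035    ] -0.01757267079261244
[ 0.56911397 -0.33508561  0.059     ] [ 0.55320607 -0.33847823  0.0995    ] -0.016246026023133103
[ 0.57495299 -0.36359178  0.059     ] [ 0.55716871 -0.36586287  0.0995    ] -0.01790360094670299
```

>>> {"method": "drive_tool", "body": {"commands": [{"xyz": [-1, 3, 2], "delta_rot": [0, 0, -1]}, {"xyz": [-2, 8, 2], "delta_rot": [0, 0, -2]}, {"xyz": [-2.4, 14.2, 2], "delta_rot": [0, 0, -3.7]}, {"xyz": [-2.4, 14.2, 2], "delta_rot": [0, 0, -3.7]}, {"xyz": [-2.4, 14.2, 2], "delta_rot": [0, 0, -3.7]}, {"xyz": [-2.4, 14.2, 2], "delta_rot": [0, 0, -3.7]}, {"xyz": [-2.4, 14.2, 2], "delta_rot": [0, 0, -3.7]}, {"xyz": [-2.4, 14.2, 2], "delta_rot": [0, 0, -3.7]}, {"xyz": [-2.4, 14.2, 2], "delta_rot": [0, 0, -3.7]}, {"xyz": [-2.4, 14.2, 2], "delta_rot": [0, 0, -3.7]}], "grip": 0}}

```text
time_s: 4.6
ee_pos: [0.4537, -0.0031, 0.2407]
ee_rot: [0.444, -0.445, 0.55, -0.55]
contact_force: [0.3, -1.0, -0.5]
gripper_width: 0.0003
```

Run:
```python
from h import *
w=winfo(); im,d=env.grab_frame('wrist'); save('w4',im); np.savez('w4.npz',im=im,d=d,**w)
s=env.state();print(s['time_s'],s['ee_pos'],s['contact_force'],s['gripper_width'],abs(s['qd']).max())
for n,p in [('staple',[.5204,-.0148,.116]),('hinge',[.5712,-.0258,.102])]: print(n,proj('',p,w))
```

```text
4.65 [ 0.45363637 -0.00302758  0.24082933] [0.31439848 0.16145305 0.5689189 ] 0.0004896500106013816 0.0062490275556234915
staple [249.33910862  99.36649715]
hinge [249.40170016  32.78005613]
```

View pics/w4.png

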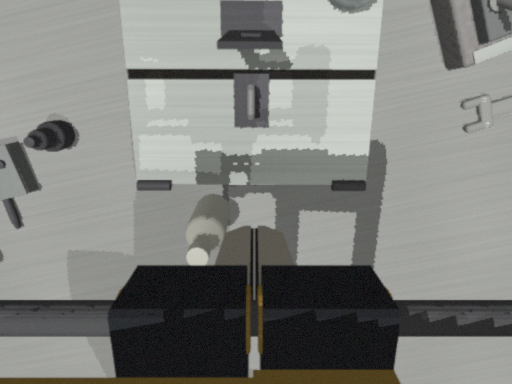

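Run:
```python
from h import *
w=np.load('w4.npz'); i=dict(mtx=w['mtx'],pose=w['pose']); im=w['im']
k=cv2.resize(im[0:200,110:390],None,fx=2.8,fy=2.8,interpolation=cv2.INTER_CUBIC); save('w4c',k)
g=cv2.cvtColor(im,cv2.COLOR_RGB2GRAY)
for r in (40,110,170):
    row=g[r].astype(int); print(r,row[118:142],row[364:392])
```

```text
40 [159 159 160 160 161 179 185 187 186 186 186 187 187 185 186 186 186 187
 186 184 186 184 184 184] [204 202 203 202 202 201 203 202 202 203 202 201 201 201 203 183 164 160
 160 159 158 159 159 160 159 161 162 160]
110 [164 164 162 165 161 161 163 164 164 161 162 164 179 185 187 188 186 186
 186 186 188 187 186 187] [202 204 204 203 202 202 202 202 187 171 166 167 165 166 164 163 163 163
 163 160 162 161 160 161 162 159 160 161]
170 [164 166 163 166 165 164 167 164 167 165 163 166 164 167 165 163 156 159
 173 179 181 181 182 180] [125 126 122 108  96  99  98  98  97  99 101  97  97  99 101  96  99  98
  96  98  97 103 143 159 159 160 161 160]
```

View pics/w4c.png

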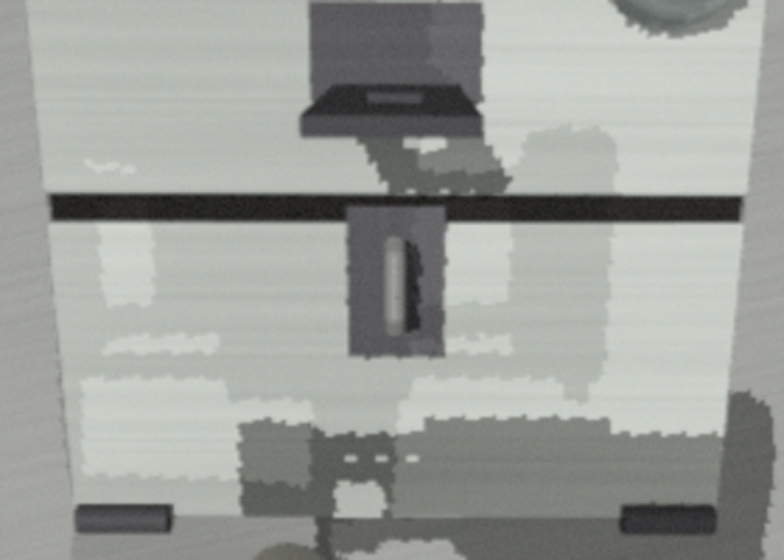

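Run:
```python
from h import *
w=np.load('w4.npz'); i=dict(mtx=w['mtx'],pose=w['pose'])
q=lambda u,v,z: onz('',(u,v),z,i)
print('loop',q(251.3,102.3,.130),q(251.3,85,.13),q(251.3,119.6,.13))
print('plate',q(251.4,100.4,.099))
L=[q(130,110,.098),q(123,40,.098)];R=[q(372.5,110,.098),q(379,40,.098)]
print(L,R,[np.linalg.norm(a-b) for a,b in zip(L,R)])
for a in (L,R): d=a[1]-a[0]; print(np.degrees(np.arctan2(d[1],d[0])))
d=L[0]-R[0];print(np.degrees(np.arctan2(-d[0],d[1])))
c=(L[0]+R[0])/2; print('mid',c)
print('front', q(136,184.5,.098), q(366,184.5,.098))
# hasp end edge: bottom corners crop (301,136),(482,136); 
for z in (.19,.2,.205): print(z,q(110+302/2.8,136/2.8,z),q(110+482/2.8,136/2.8,z), np.linalg.norm(q(110+302/2.8,136/2.8,z)-q(110+482/2.8,136/2.8,z)))
T=w['d']; print('depth hasp', T[46,250],T[40,250],T[100,251],T[130,251])
o=i['pose'][:3,3]; 
for v,u in [(46,250),(40,240),(36,250),(102,251),(130,251),(8,250)]:
    oo,d=ray('',(u,v),i); print(u,v,oo+d*T[v,u])
```

```text
loop [ 0.51837309 -0.01609668  0.13      ] [ 0.53099671 -0.01883991  0.13      ] [ 0.50539679 -0.0132768   0.13      ]
plate [ 0.5186213  -0.01602076  0.099     ]
[array([0.53295572, 0.08952027, 0.098     ]), array([0.5883803 , 0.07764269, 0.098     ])] [array([ 0.48834323, -0.11782602,  0.098     ]), array([ 0.54379029, -0.12962295,  0.098     ])] [np.float64(0.21209138895340995), np.float64(0.21200781292280158)]
-12.095632939520414
-12.01116513817189
-12.142606610689981
mid [ 0.51064947 -0.01415288  0.098     ]
front [0.46698883 0.10503626 0.098     ] [ 0.42198399 -0.1041048   0.098     ]
0.19 [ 0.55482142 -0.00443208  0.19      ] [ 0.54691665 -0.04117494  0.19      ] 0.03758354201604766
0.2 [ 0.55366803 -0.00517793  0.2       ] [ 0.54612912 -0.04022018  0.2       ] 0.03584403506787201
0.205 [ 0.55309133 -0.00555085  0.205     ] [ 0.54573536 -0.03974281  0.205     ] 0.034974281593784184
depth hasp 0.18831009 0.19331196 0.26450548 0.30771223
250 46 [ 0.55082909 -0.02294084  0.2036026 ]
240 40 [ 0.55572766 -0.01819658  0.19724432]
250 36 [ 0.56430665 -0.02516515  0.13668695]
251 102 [ 0.51877423 -0.01597002  0.13319129]
251 130 [ 0.4935243  -0.01018588  0.09641079]
250 8 [ 0.58900935 -0.03018117  0.10137634]
```

>>> {"method": "drive_tool", "body": {"commands": [{"xyz": [2, -0.42, 0.3], "delta_rot": [0, 0, 0]}, {"xyz": [4, -0.84, 0.3], "delta_rot": [0, 0, 0]}, {"xyz": [6, -1.24, 0.2], "delta_rot": [0, 0, 0]}, {"xyz": [6.0, -1.24, -1], "delta_rot": [0, 0, 0]}, {"xyz": [6.0, -1.24, -2.15], "delta_rot": [0, 0, 0]}, {"xyz": [6.0, -1.24, -2.15], "delta_rot": [0, 0, 0]}]}}

```text
time_s: 5.4
ee_pos: [0.6019, -0.0334, 0.1846]
ee_rot: [0.443, -0.446, 0.551, -0.548]
contact_force: [1.5, -0.1, 0.4]
gripper_width: 0.0005
```

>>> {"method": "drive_tool", "body": {"commands": [{"xyz": [-0.8, 0.17, 0], "delta_rot": [0, 0, 0]}, {"xyz": [-1.47, 0.31, 0], "delta_rot": [0, 0, 0]}, {"xyz": [-2.14, 0.46, 0], "delta_rot": [0, 0, 0]}, {"xyz": [-2.76, 0.59, -0.31], "delta_rot": [0, 0, 0]}, {"xyz": [-3.33, 0.71, -0.72], "delta_rot": [0, 0, 0]}, {"xyz": [-3.79, 0.81, -1.24], "delta_rot": [0, 0, 0]}, {"xyz": [-4.15, 0.89, -1.84], "delta_rot": [0, 0, 0]}, {"xyz": [-4.42, 0.95, -2.45], "delta_rot": [0, 0, 0]}, {"xyz": [-4.54, 0.97, -2.85], "delta_rot": [0, 0, 0]}, {"xyz": [-4.62, 0.99, -3.12], "delta_rot": [0, 0, 0]}, {"xyz": [-4.62, 0.99, -3.25], "delta_rot": [0, 0, 0]}, {"xyz": [-4.62, 0.99, -3.25], "delta_rot": [0, 0, 0]}]}}

```text
time_s: 6.9
ee_pos: [0.4883, -0.0083, 0.1064]
ee_rot: [-0.445, 0.445, -0.549, 0.55]
contact_force: [0.4, 0.2, -0.3]
gripper_width: 0.0005
```

>>> {"method": "drive_tool", "body": {"commands": [{"xyz": [0, 0, -0.15], "delta_rot": [0, 0, 0]}, {"xyz": [0, 0, -0.2], "delta_rot": [0, 0, 0]}, {"xyz": [0, 0, -0.2], "delta_rot": [0, 0, 0]}]}}

```text
time_s: 7.28
ee_pos: [0.4886, -0.0083, 0.1055]
ee_rot: [-0.446, 0.445, -0.548, 0.55]
contact_force: [-11.4, 1.5, 35.7]
gripper_width: 0.0003
```

>>> {"method": "drive_tool", "body": {"commands": [{"xyz": [-0.2, 0, 1.5], "delta_rot": [0, 0, 0]}, {"xyz": [-1.4, 0.2, 4], "delta_rot": [0, 0, 0]}, {"xyz": [-1.4, 0.2, 5.4], "delta_rot": [0, 0, 0]}, {"xyz": [-1.4, 0.2, 5.4], "delta_rot": [0, 0, 0]}, {"xyz": [-1.4, 0.2, 5.4], "delta_rot": [0, 0, 0]}]}}

```text
time_s: 7.9
ee_pos: [0.4528, -0.0031, 0.2356]
ee_rot: [0.445, -0.445, 0.55, -0.549]
contact_force: [-0.5, 0.9, -0.7]
gripper_width: 0.0003
```

Run:
```python
from h import *
w=winfo(); im,d=env.grab_frame('wrist'); np.savez('w5.npz',im=im,d=d,**w)
save('w5',cv2.resize(im[0:200,110:390],None,fx=2.8,fy=2.8,interpolation=cv2.INTER_CUBIC))
s=env.state();print(s['time_s'],s['ee_pos'],abs(s['qd']).max())
for v in (80,100,130,140,150):
  for u in (236,240,262): 
    oo,r=ray('',(u,v),w); print(u,v,(oo+r*d[v,u]).round(4))
```

```text
7.95 [ 0.45241011 -0.00298877  0.23495264] 0.01377244470621226
236 80 [ 0.5367 -0.0071  0.1061]
240 80 [ 0.536  -0.0102  0.1049]
262 80 [ 0.5323 -0.0279  0.104 ]
236 100 [ 0.5212 -0.0035  0.1061]
240 100 [ 0.5205 -0.0068  0.106 ]
262 100 [ 0.5167 -0.0247  0.1048]
236 130 [0.497  0.002  0.1055]
240 130 [ 0.4962 -0.0013  0.1046]
262 130 [ 0.4924 -0.0197  0.1058]
236 140 [0.4888 0.0039 0.1061]
240 140 [0.4881 0.0005 0.1063]
262 140 [ 0.484  -0.0179  0.1054]
236 150 [0.4804 0.0058 0.1065]
240 150 [0.4795 0.0025 0.1053]
262 150 [ 0.4755 -0.0162  0.1051]
```

View pics/w5.png

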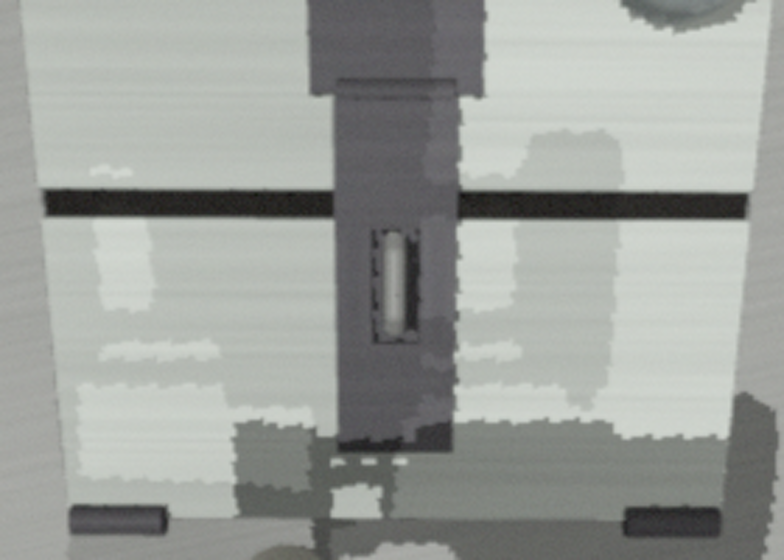

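>>> {"method": "drive_tool", "body": {"commands": [{"xyz": [-0.5, 3, 0], "delta_rot": [0, 0, 0.4]}, {"xyz": [-1.5, 8, 0], "delta_rot": [0, 0, 0.8]}, {"xyz": [-3.3, 12.3, -1.4], "delta_rot": [0, 0, 0.8]}, {"xyz": [-3.3, 12.3, -1.4], "delta_rot": [0, 0, 0.8]}, {"xyz": [-3.3, 12.3, -1.4], "delta_rot": [0, 0, 0.8]}, {"xyz": [-3.3, 12.3, -1.4], "delta_rot": [0, 0, 0.8]}, {"xyz": [-3.3, 12.3, -1.4], "delta_rot": [0, 0, 0.8]}, {"xyz": [-3.3, 12.3, -1.4], "delta_rot": [0, 0, 0.8]}, {"xyz": [-3.3, 12.3, -1.4], "delta_rot": [0, 0, 0.8]}]}}

```text
time_s: 9.07
ee_pos: [0.3714, 0.3031, 0.2013]
ee_rot: [-0.467, 0.467, -0.531, 0.531]
contact_force: [0.1, 0.4, -0.2]
gripper_width: 0.0004
```

Run:
```python
from h import *
w=winfo(); im,d=env.grab_frame('wrist'); np.savez('w6.npz',im=im,d=d,**w); save('w6',im)
s=env.state();print(s['time_s'],s['ee_pos'],s['ee_rot'],abs(s['qd']).max())
```

```text
9.125 [0.37132616 0.30322064 0.20136507] [-0.46713207  0.46688434 -0.53084585  0.5310455 ] 0.00629622870174029
```

View pics/w6.png

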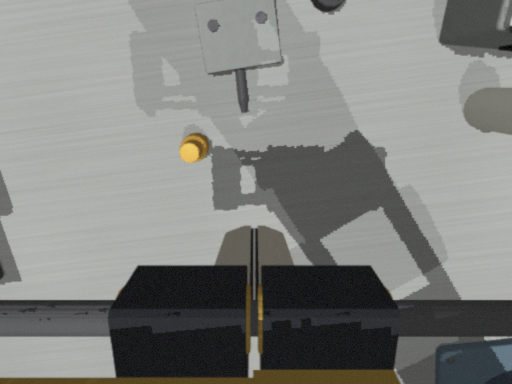

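Run:
```python
from h import *
w=np.load('w6.npz'); i=dict(mtx=w['mtx'],pose=w['pose']); im=w['im']
save('w6c',cv2.resize(im[0:170,180:300],None,fx=3.5,fy=3.5,interpolation=cv2.INTER_CUBIC))
g=cv2.cvtColor(im,cv2.COLOR_RGB2GRAY); m=(g[72:116,225:260]<80).astype(np.uint8)
c=max(cv2.findContours(m,0,1)[0],key=cv2.contourArea)+[225,72]
pts=c[:,0].astype(float); P=np.array([onz('',p,.005,i)[:2] for p in pts])
print(P[P[:,0].argmin()],P[P[:,0].argmax()])
vx,vy,x0,y0=cv2.fitLine(P.astype(np.float32),2,0,.01,.01).ravel(); print(vx,vy,x0,y0,np.degrees(np.arctan2(vy,vx)))
for p in [(207,73),(281,64)]: print('hood',onz('',p,.024,i))
print('coup',onz('',(190.5,152),.045,i),'nozzle', onz('',(327,-5),.0,i))
```

```text
[0.42548273 0.30320466] [0.46368434 0.30204582]
0.9926899 -0.1206926 0.44334036 0.30272773 -6.932076
hood [0.46623592 0.33445354 0.024     ]
hood [0.46525685 0.26424556 0.024     ]
coup [0.39717847 0.35909389 0.045     ] nozzle [0.52253149 0.21220372 0.        ]
```

View pics/w6c.png

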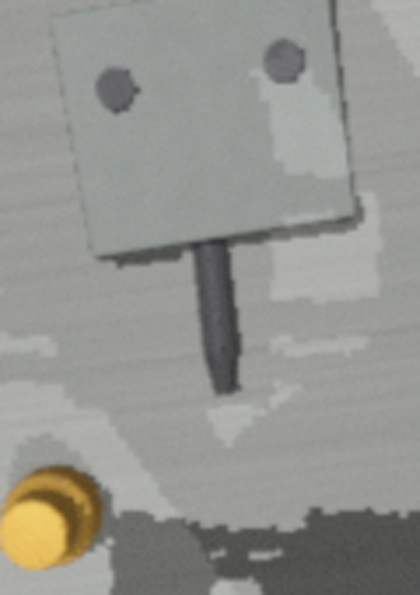

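>>> {"method": "drive_tool", "body": {"commands": [{"xyz": [1.5, 0, 0], "delta_rot": [0, 0, 0]}, {"xyz": [3.03, -0.04, -1.5], "delta_rot": [0, 0, 0]}, {"xyz": [3.03, -0.04, -4], "delta_rot": [0, 0, 0]}, {"xyz": [3.03, -0.04, -6], "delta_rot": [0, 0, 0]}, {"xyz": [3.03, -0.04, -7.3], "delta_rot": [0, 0, 0]}, {"xyz": [3.03, -0.04, -7.3], "delta_rot": [0, 0, 0]}, {"xyz": [3.03, -0.04, -7.3], "delta_rot": [0, 0, 0]}], "grip": 40}}

```text
time_s: 10.0
ee_pos: [0.4476, 0.3034, 0.02]
ee_rot: [-0.468, 0.467, -0.53, 0.531]
contact_force: [-0.8, -0.5, 0.2]
gripper_width: 0.0373
```

Run:
```python
from h import *
w=winfo(); im,d=env.grab_frame('wrist'); np.savez('w7.npz',im=im,d=d,**w); save('w7',im)
s=env.state();print(s['time_s'],s['ee_pos'],s['ee_rot'],abs(s['qd']).max(),s['gripper_width'])
```

```text
10.05 [0.44789573 0.30363637 0.02050346] [-0.46859638  0.4663517  -0.53014113  0.5309274 ] 0.010920117747105823 0.0374522847092914
```

View pics/w7.png

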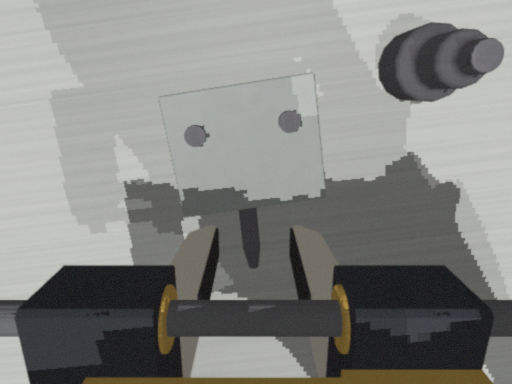

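>>> {"method": "drive_tool", "body": {"commands": [{"xyz": [0, 0, -0.4], "delta_rot": [0, 0, 0]}, {"xyz": [0, 0, -0.7], "delta_rot": [0, 0, 0]}, {"xyz": [0, 0, -0.7], "delta_rot": [0, 0, 0]}]}}

```text
time_s: 10.42
ee_pos: [0.4459, 0.3032, 0.0007]
ee_rot: [0.467, -0.468, 0.53, -0.53]
contact_force: [0.0, -0.2, 1.1]
gripper_width: 0.0373
```

>>> {"method": "drive_tool", "body": {"commands": [{"xyz": [0, 0, 0], "delta_rot": [0, 0, 0]}, {"xyz": [0, 0, 0], "delta_rot": [0, 0, 0]}, {"xyz": [0, 0, 0], "delta_rot": [0, 0, 0]}, {"xyz": [0, 0, 0], "delta_rot": [0, 0, 0]}], "grip": 0, "grip_force": 30}}

```text
time_s: 10.92
ee_pos: [0.4464, 0.3034, 0.0013]
ee_rot: [-0.468, 0.468, -0.53, 0.53]
contact_force: [-0.7, 0.9, -0.3]
gripper_width: 0.0092
```

>>> {"method": "drive_tool", "body": {"commands": [{"xyz": [-0.6, 0.07, 0.02], "delta_rot": [0, 0, 0]}, {"xyz": [-1.2, 0.14, 0.02], "delta_rot": [0, 0, 0]}, {"xyz": [-1.8, 0.22, 0.02], "delta_rot": [0, 0, 0]}, {"xyz": [-2.4, 0.29, 0.02], "delta_rot": [0, 0, 0]}, {"xyz": [-3.0, 0.36, 0.02], "delta_rot": [0, 0, 0]}, {"xyz": [-3.0, 0, 0.02], "delta_rot": [0, 0, 0]}, {"xyz": [-3.0, -0.6, 0.02], "delta_rot": [0, 0, 0]}, {"xyz": [-3.0, -1.2, 0.02], "delta_rot": [0, 0, 0]}, {"xyz": [-3.0, -1.6, 0.02], "delta_rot": [0, 0, 0]}, {"xyz": [-3.0, -1.6, 0.02], "delta_rot": [0, 0, 0]}, {"xyz": [-3.0, -1.6, 0.02], "delta_rot": [0, 0, 0]}]}}

```text
time_s: 12.3
ee_pos: [0.3716, 0.2633, 0.0017]
ee_rot: [-0.468, 0.467, -0.531, 0.531]
contact_force: [-0.7, -0.2, -0.3]
gripper_width: 0.0089
```

Run:
```python
from h import *
w=winfo(); im,d=env.grab_frame('wrist'); np.savez('w8.npz',im=im,d=d,**w); save('w8',im)
s=env.state();print(s['time_s'],s['ee_pos'],s['ee_rot'],abs(s['qd']).max(),s['gripper_width'])
```

```text
12.35 [0.37152744 0.26350469 0.00168508] [ 0.4676943  -0.46743405  0.53045883 -0.53045346] 0.006588024795230368 0.009221188874377189
```

View pics/w8.png

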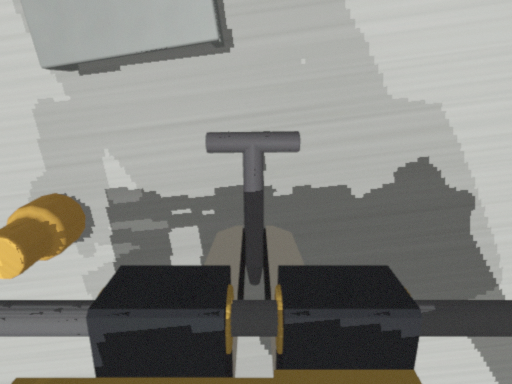

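Run:
```python
from h import *
w=np.load('w8.npz'); i=dict(mtx=w['mtx'],pose=w['pose'])
o=onz('',(253,142),.007,i);a=onz('',(254,180),.007,i);print(o,a,np.degrees(np.arctan2(*(o-a)[1::-1])), np.linalg.norm(o[:2]-[.3715,.2635]), onz('',(207,142),.007,i)-onz('',(299.5,141),.007,i))
```

```text
[0.42410906 0.2560023  0.007     ] [0.40583962 0.25785696 0.007     ] -5.796643157003222 0.053140654496264504 [0.00498539 0.04284426 0.        ]
```

>>> {"method": "drive_tool", "body": {"commands": [{"xyz": [0, 0, 0], "delta_rot": [0, 0, 0]}, {"xyz": [0, 0, 0], "delta_rot": [0, 0, 0]}, {"xyz": [0, 0, 0], "delta_rot": [0, 0, 0]}], "grip": 28}}

```text
time_s: 12.72
ee_pos: [0.3713, 0.2635, 0.0017]
ee_rot: [-0.468, 0.468, -0.53, 0.53]
contact_force: [0.6, -1.1, 0.1]
gripper_width: 0.0258
```

>>> {"method": "drive_tool", "body": {"commands": [{"xyz": [0.75, -0.1, 0], "delta_rot": [0, 0, 0]}, {"xyz": [1.47, -0.2, 0], "delta_rot": [0, 0, 0]}, {"xyz": [1.47, -0.2, 0], "delta_rot": [0, 0, 0]}, {"xyz": [1.47, -0.2, 0], "delta_rot": [0, 0, 0]}]}}

```text
time_s: 13.22
ee_pos: [0.4079, 0.258, 0.0014]
ee_rot: [0.467, -0.468, 0.531, -0.53]
contact_force: [0.0, 0.2, -0.7]
gripper_width: 0.0261
```

>>> {"method": "drive_tool", "body": {"commands": [{"xyz": [0, 0, 0], "delta_rot": [0, 0, 0]}, {"xyz": [0, 0, 0], "delta_rot": [0, 0, 0]}, {"xyz": [0, 0, 0], "delta_rot": [0, 0, 0]}, {"xyz": [0, 0, 0], "delta_rot": [0, 0, 0]}], "grip": 0, "grip_force": 45}}

```text
time_s: 13.72
ee_pos: [0.4078, 0.2584, 0.0016]
ee_rot: [0.468, -0.468, 0.53, -0.53]
contact_force: [0.0, -0.9, -0.6]
gripper_width: 0.0086
```

Run:
```python
from h import *
w=winfo(); im,d=env.grab_frame('wrist'); np.savez('w9.npz',im=im,d=d,**w); save('w9',im)
s=env.state();print(s['time_s'],s['ee_pos'],s['ee_rot'],s['gripper_width'],s['joints'])
```

```text
13.775 [0.40787522 0.25838303 0.00165214] [ 0.4676479  -0.46771595  0.53036718 -0.53033752] 0.008580235302677411 [3.33132038e-01 4.07168902e-01 1.94970936e+00 3.18694726e-06
 7.84819351e-01 2.02934914e+00]
```

View pics/w9.png

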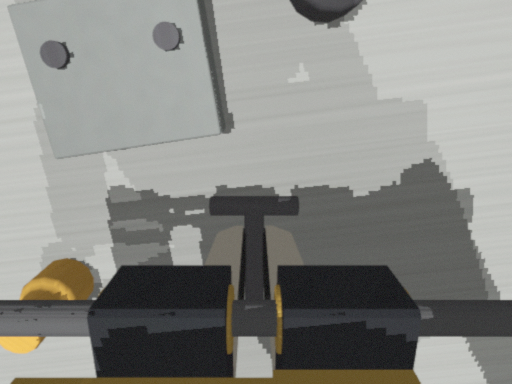

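>>> {"method": "drive_tool", "body": {"commands": [{"xyz": [0, 0, 1], "delta_rot": [0, 0, 0]}, {"xyz": [0, 0, 3], "delta_rot": [0, 0, 0]}, {"xyz": [0, 0, 5], "delta_rot": [0, 0, 1]}, {"xyz": [0, -0.5, 7], "delta_rot": [0, 0, 2.5]}, {"xyz": [0.5, -1.5, 7.6], "delta_rot": [0, 0, 4]}, {"xyz": [1.2, -2.5, 7.6], "delta_rot": [0, 0, 5.5]}, {"xyz": [2, -3.7, 7.6], "delta_rot": [0, 0, 7]}, {"xyz": [3, -4.9, 7.6], "delta_rot": [0, 0, 8.5]}, {"xyz": [4, -6, 7.6], "delta_rot": [0, 0, 10]}, {"xyz": [4.7, -7, 7.6], "delta_rot": [0, 0, 11.5]}, {"xyz": [5.15, -7.69, 7.4], "delta_rot": [0, 0, 13]}, {"xyz": [5.15, -7.69, 7.1], "delta_rot": [0, 0, 14.2]}, {"xyz": [5.15, -7.69, 7.1], "delta_rot": [0, 0, 14.2]}, {"xyz": [5.15, -7.69, 7.1], "delta_rot": [0, 0, 14.2]}, {"xyz": [5.15, -7.69, 7.1], "delta_rot": [0, 0, 14.2]}]}}

```text
time_s: 15.65
ee_pos: [0.5368, 0.0664, 0.1796]
ee_rot: [0.703, -0.703, 0.074, -0.074]
contact_force: [-0.1, 0.2, 0.3]
gripper_width: 0.0086
```

Run:
```python
from h import *
w=winfo(); im,d=env.grab_frame('wrist'); save('w10',im)
S,sd=env.grab_frame('scene');T,td=env.grab_frame('top'); np.savez('st2.npz',S=S,T=T,sd=sd,td=td)
k=lambda im,x,y,w,h,f: cv2.resize(im[y:y+h,x:x+w],None,fx=f,fy=f,interpolation=cv2.INTER_CUBIC)
save('st2',np.hstack([k(S,220,110,100,120,4),k(T,200,150,100,120,4)]))
s=env.state();print(s['time_s'],s['ee_pos'],s['ee_rot'],s['gripper_width'],abs(s['qd']).max())
```

```text
15.8 [0.53678619 0.06634341 0.17946424] [ 0.70323627 -0.70322054  0.07377194 -0.07414395] 0.008190323545780856 0.0027459345712935153
```

View pics/st2.png

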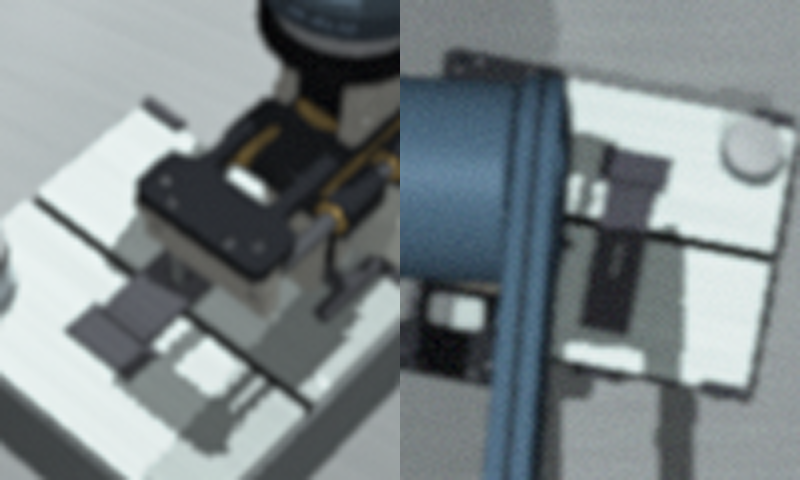

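View pics/w10.png

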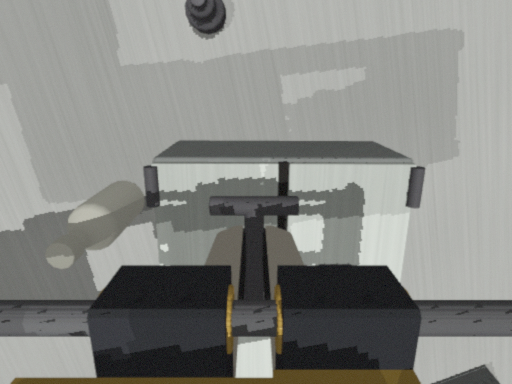

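Run:
```python
from h import *
w=winfo(); im=cv2.cvtColor(cv2.imread('pics/w10.png'),cv2.COLOR_BGR2GRAY)
for r in (168,185,225): print(r, im[r,148:166], im[r,400:418])
Sx=np.array([.5188,-.0159]);X=np.array([.978,-.2096]);Y=np.array([.2096,.978])
for p in [(283.5,165),(283.5,190),(284,220),(156,163),(410,161)]:
    q=onz('',p,.098,w)[:2]-Sx; print(p,q@X,q@Y)
t=env.state()['ee_pos'][:2]-Sx; print(t@X,t@Y)
```

```text
168 [ 87  85  83  79  82  78  72  69  71 147 182 191 192 192 193 193 193 191] [198 197 194 193 193 192 192 192 191 186 138  74  53  62  61  61  58  60]
185 [ 95  95  93  95  94  86  83  76  69  71 121 177 192 193 193 191 193 192] [196 192 193 193 192 192 191 181 130  61  61  67  70  79  83  89  92  94]
225 [181 182 181 180 157 129 115 116 132 141 141 145 144 142 145 143 142 143] [211 210 209 209 211 213 213 212 191 177 177 179 180 178 180 181 181 179]
(283.5, 165) 0.02176258869660003 0.1061865377610943
(283.5, 190) 0.022249368436043613 0.08704300022441577
(284, 220) 0.023245866491320745 0.06296505784271103
(156, 163) -0.07158573717138178 0.10758044173947764
(410, 161) 0.11413654699395162 0.10927791687293296
0.00035227182079458175 0.08420396298556547
```

>>> {"method": "drive_tool", "body": {"commands": [{"xyz": [0, 0, -0.9], "delta_rot": [0, 0, 0]}, {"xyz": [0, 0, -1.8], "delta_rot": [0, 0, 0]}, {"xyz": [0, 0, -2.5], "delta_rot": [0, 0, 0]}, {"xyz": [0, 0, -2.7], "delta_rot": [0, 0, 0]}, {"xyz": [-0.05, -0.25, -2.7], "delta_rot": [0, 0, 0]}, {"xyz": [-0.11, -0.5, -2.7], "delta_rot": [0, 0, 0]}, {"xyz": [-0.16, -0.75, -2.7], "delta_rot": [0, 0, 0]}, {"xyz": [-0.21, -1.0, -2.7], "delta_rot": [0, 0, 0]}, {"xyz": [-0.26, -1.2, -2.7], "delta_rot": [0, 0, 0]}, {"xyz": [-0.26, -1.2, -2.7], "delta_rot": [0, 0, 0]}]}}

```text
time_s: 17.05
ee_pos: [0.5302, 0.0357, 0.1117]
ee_rot: [0.703, -0.703, 0.074, -0.074]
contact_force: [-0.3, -0.2, -0.3]
gripper_width: 0.0087
```

Run:
```python
from h import *
S,sd=env.grab_frame('scene');T,td=env.grab_frame('top')
k=lambda im,x,y,w,h,f: cv2.resize(im[y:y+h,x:x+w],None,fx=f,fy=f,interpolation=cv2.INTER_CUBIC)
save('st3',np.hstack([k(S,220,130,80,80,5),k(T,220,160,80,80,5)]))
s=env.state();print(s['time_s'],s['ee_pos'],s['contact_force'],s['torque'],s['gripper_width'],abs(s['qd']).max())
```

```text
17.15 [0.53026702 0.03608428 0.11167609] [-0.51071643  0.8189887  -0.77257156] [-0.02809121 -0.06109481  0.0452564 ] 0.008447901497626203 0.00557800190624738
```

View pics/st3.png

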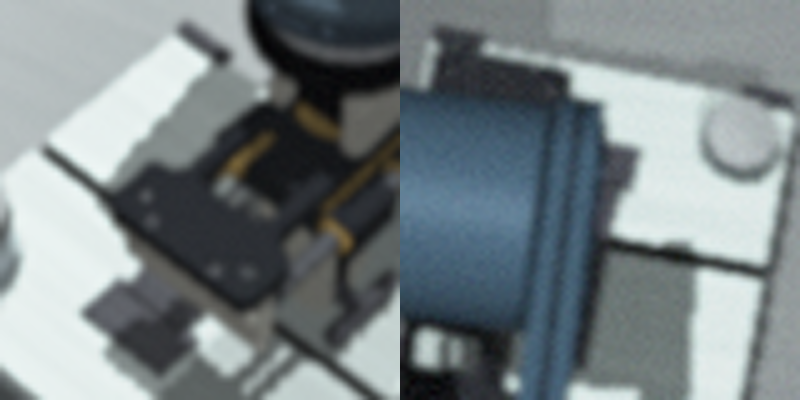

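>>> {"method": "drive_tool", "body": {"commands": [{"xyz": [-0.06, -0.3, 0], "delta_rot": [0, 0, 0]}, {"xyz": [-0.12, -0.55, 0], "delta_rot": [0, 0, 0]}, {"xyz": [-0.17, -0.8, 0], "delta_rot": [0, 0, 0]}, {"xyz": [-0.23, -1.05, 0], "delta_rot": [0, 0, 0]}, {"xyz": [-0.27, -1.25, 0], "delta_rot": [0, 0, 0]}, {"xyz": [-0.27, -1.25, 0], "delta_rot": [0, 0, 0]}, {"xyz": [-0.27, -1.25, 0], "delta_rot": [0, 0, 0]}]}}

```text
time_s: 18.02
ee_pos: [0.5235, 0.0049, 0.1117]
ee_rot: [0.703, -0.703, 0.074, -0.074]
contact_force: [0.1, -0.5, -1.1]
gripper_width: 0.0086
```

Run:
```python
from h import *
S,sd=env.grab_frame('scene');T,td=env.grab_frame('top')
k=lambda im,x,y,w,h,f: cv2.resize(im[y:y+h,x:x+w],None,fx=f,fy=f,interpolation=cv2.INTER_CUBIC)
save('st4',np.hstack([k(S,220,130,80,80,5),k(T,220,160,80,80,5)]))
s=env.state();print(s['time_s'],s['ee_pos'],s['contact_force'],s['gripper_width'],abs(s['qd']).max())
t=s['ee_pos'][:2]-[.5188,-.0159]; print(t@[.978,-.2096],t@[.2096,.978])
```

```text
18.125 [0.52353165 0.00501226 0.11166672] [ 0.33893379 -0.06274734 -0.15823788] 0.008490941445804335 0.0017319834116580727
0.0002443401340509138 0.021443939189617765
```

View pics/st4.png

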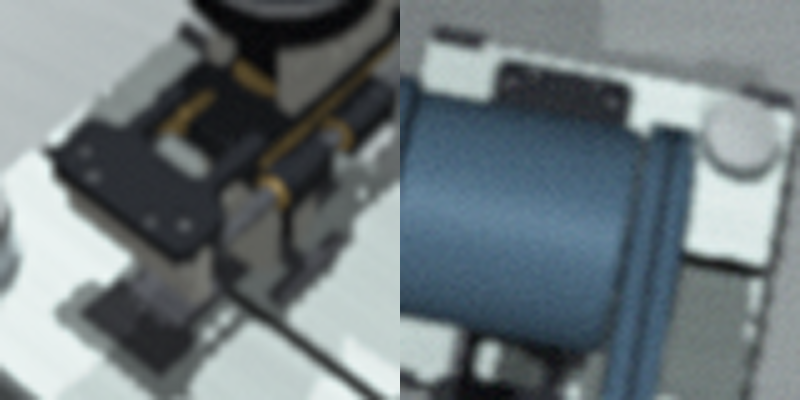

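>>> {"method": "drive_tool", "body": {"commands": [{"xyz": [0, 0, -0.07], "delta_rot": [0, 0, 0]}, {"xyz": [0, 0, -0.14], "delta_rot": [0, 0, 0]}, {"xyz": [0, 0, -0.14], "delta_rot": [0, 0, 0]}]}}

```text
time_s: 18.5
ee_pos: [0.5233, 0.005, 0.1079]
ee_rot: [0.703, -0.703, 0.074, -0.074]
contact_force: [0.2, 0.5, -0.6]
gripper_width: 0.009
```

>>> {"method": "drive_tool", "body": {"commands": [{"xyz": [0, 0, 0], "delta_rot": [0, 0, 0]}, {"xyz": [0, 0, 0], "delta_rot": [0, 0, 0]}, {"xyz": [0, 0, 0], "delta_rot": [0, 0, 0]}, {"xyz": [0, 0, 0], "delta_rot": [0, 0, 0]}], "grip": 30}}

```text
time_s: 19.0
ee_pos: [0.5235, 0.0048, 0.1082]
ee_rot: [-0.703, 0.703, -0.074, 0.074]
contact_force: [-0.3, 0.9, 0.2]
gripper_width: 0.0276
```

>>> {"method": "drive_tool", "body": {"commands": [{"xyz": [0, 0, 0.4], "delta_rot": [0, 0, 0]}, {"xyz": [0, 0, 1], "delta_rot": [0, 0, 0]}, {"xyz": [0, 0.2, 2.5], "delta_rot": [0, 0, 0]}, {"xyz": [0, 2, 4], "delta_rot": [0, 0, 0]}, {"xyz": [-2, 4, 6], "delta_rot": [0, 0, -1]}, {"xyz": [-5, 5.5, 7], "delta_rot": [0, 0, -2]}, {"xyz": [-6, 7, 7], "delta_rot": [0, 0, -2]}, {"xyz": [-6, 7, 7], "delta_rot": [0, 0, -2]}, {"xyz": [-6, 7, 7], "delta_rot": [0, 0, -2]}]}}

```text
time_s: 20.12
ee_pos: [0.3727, 0.1809, 0.2851]
ee_rot: [0.692, -0.691, 0.145, -0.147]
contact_force: [-0.1, 0.4, -1.0]
gripper_width: 0.0282
```

Run:
```python
from h import *
S,sd=env.grab_frame('scene');T,td=env.grab_frame('top'); np.savez('st5.npz',S=S,T=T)
k=lambda im,x,y,w,h,f: cv2.resize(im[y:y+h,x:x+w],None,fx=f,fy=f,interpolation=cv2.INTER_CUBIC)
save('st5',np.hstack([k(S,220,130,80,80,5),k(T,220,160,80,80,5)])); save('S5',S); save('T5',T)
s=env.state();print(s['time_s'],s['ee_pos'],s['contact_force'],s['gripper_width'],abs(s['qd']).max())
```

```text
20.225 [0.373981   0.17966042 0.28392016] [0.37829066 0.29583681 0.0554945 ] 0.027741330566718903 0.02239699316836581
```

View pics/st5.png

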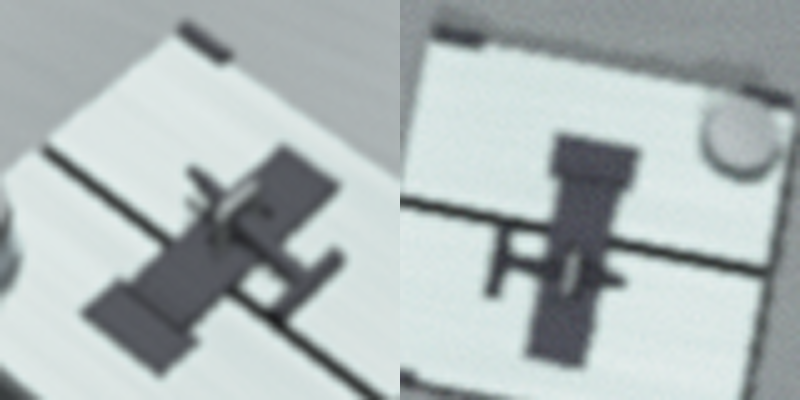

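View pics/S5.png

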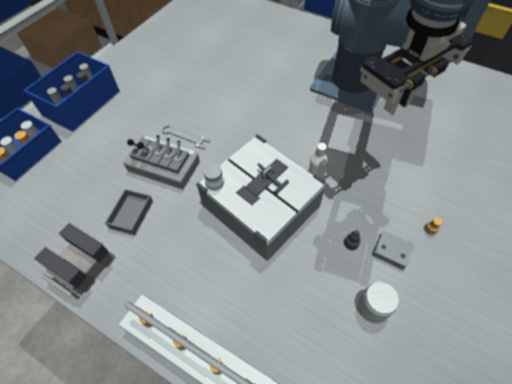

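View pics/T5.png

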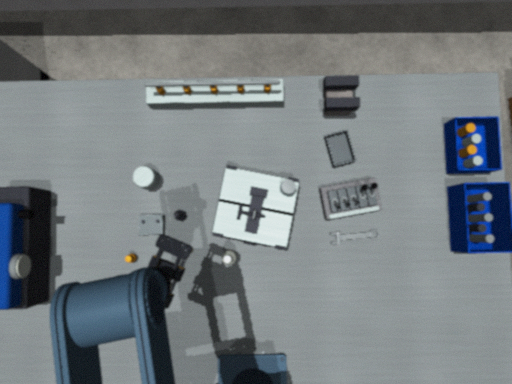

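Run:
```python
from h import *
Y=np.array([.2096,.978,0]);z=np.load('st5.npz')
f=lambda p:(220+(p[0]-400)/5,160+p[1]/5); g=lambda p:(220+p[0]/5,130+p[1]/5)
for n,c,F,P in [('top','top',f,[(495,262),(626,282),(571,272)]),('scene','scene',g,[(310,285),(190,172),(237,203)])]:
    a,b,l=[onz(c,F(p),h) for p,h in zip(P,(.111,.111,.131))]
    print(n,a,b,l,'len',np.linalg.norm(a-b),'tip past loop',(l-b)@Y,'vs known',(np.array([.5188,-.0159,0])-b)@Y)
# pump check: levers
save('b5',cv2.resize(z['S'][110:190,115:215],None,fx=6,fy=6,interpolation=cv2.INTER_CUBIC))
```

```text
top [0.52587181 0.02643733 0.111     ] [ 0.51336471 -0.04697661  0.111     ] [ 0.51870363 -0.0162301   0.131     ] len 0.07447170609271542 tip past loop 0.03118912381713146 vs known 0.03153216326825446
scene [0.5330606  0.03060609 0.111     ] [ 0.5056058  -0.04703198  0.111     ] [ 0.52300852 -0.01239257  0.131     ] len 0.08234947621184045 tip past loop 0.037524951124727 vs known 0.03321258444196209
```

View pics/b5.png

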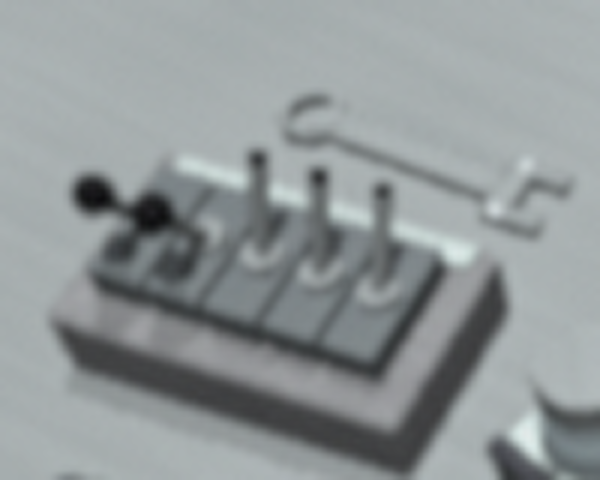

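>>> {"method": "drive_tool", "body": {"commands": [{"xyz": [1.5, -2, 0], "delta_rot": [0, 0, 1]}, {"xyz": [3, -4, 0], "delta_rot": [0, 0, 2]}, {"xyz": [4, -6, 0], "delta_rot": [0, 0, 2]}, {"xyz": [5.2, -8, -0.5], "delta_rot": [0, 0, 2]}, {"xyz": [5.2, -10.5, -1.7], "delta_rot": [0, 0, 2]}, {"xyz": [5.2, -10.5, -1.7], "delta_rot": [0, 0, 2]}, {"xyz": [5.2, -10.5, -1.7], "delta_rot": [0, 0, 2]}, {"xyz": [5.2, -10.5, -1.7], "delta_rot": [0, 0, 2]}, {"xyz": [5.2, -10.5, -1.7], "delta_rot": [0, 0, 2]}], "grip": 0}}

```text
time_s: 21.35
ee_pos: [0.5039, -0.0816, 0.2416]
ee_rot: [-0.703, 0.703, -0.073, 0.074]
contact_force: [-0.5, 0.0, -0.3]
gripper_width: 0.0006
```

Run:
```python
from h import *
w=winfo(); im,d=env.grab_frame('wrist'); np.savez('w11.npz',im=im,d=d,**w); save('w11',cv2.resize(im[0:250,120:400],None,fx=2.4,fy=2.4,interpolation=cv2.INTER_CUBIC))
s=env.state();print(s['time_s'],s['ee_pos'],s['ee_rot'],abs(s['qd']).max())
```

```text
21.4 [ 0.50379303 -0.08159528  0.24145218] [-0.7032114   0.70339648 -0.07272711  0.07374201] 0.003217619047497398
```

View pics/w11.png

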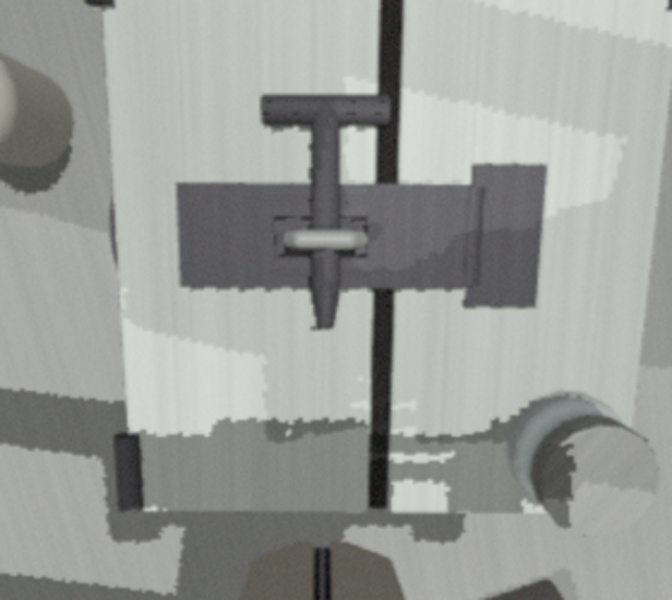

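Run:
```python
from h import *
w=np.load('w11.npz'); i=dict(mtx=w['mtx'],pose=w['pose']);Y=np.array([.2096,.978,0]);X=np.array([.978,-.2096,0]);S=np.array([.5188,-.0159,0])
for n,p,h in [('bar',(326,109),.113),('tip',(323,328),.111),('loop',(326,239),.132)]:
    q=onz('',(120+p[0]/2.4,p[1]/2.4),h,i); print(n,q,(q-S)@X,(q-S)@Y)
D=w['d']
for p in [(290,109),(365,109),(325,160),(323,300),(240,230)]:
    u,v=int(120+p[0]/2.4),int(p[1]/2.4); o,r=ray('',(u,v),i); print(p,o+r*D[v,u])
```

```text
bar [0.52762883 0.02423333 0.113     ] 0.000222652390282031 0.04110091568458127
tip [ 0.51172491 -0.04662899  0.111     ] -0.000478639288930627 -0.031535890554336234
loop [ 0.51910381 -0.01586608  0.132     ] 0.0002900138970337477 9.685294231315898e-05
(290, 109) [0.51532026 0.02783272 0.1066678 ]
(365, 109) [0.54068912 0.02247935 0.10673682]
(325, 160) [0.52379762 0.00922097 0.11398079]
(323, 300) [ 0.51359073 -0.03519782  0.12653675]
(240, 230) [ 0.49020823 -0.00690685  0.10540376]
```

>>> {"method": "drive_tool", "body": {"commands": [{"xyz": [0.5, 2.2, 0], "delta_rot": [0, 0, 0]}, {"xyz": [0.9, 4.2, 0], "delta_rot": [0, 0, 0]}, {"xyz": [1.2, 5.44, 0], "delta_rot": [0, 0, 0]}, {"xyz": [1.2, 5.44, -1.5], "delta_rot": [0, 0, 0]}, {"xyz": [1.2, 5.44, -3.5], "delta_rot": [0, 0, 0]}, {"xyz": [1.2, 5.44, -5], "delta_rot": [0, 0, 0]}, {"xyz": [1.2, 5.44, -5.55], "delta_rot": [0, 0, 0]}, {"xyz": [1.2, 5.44, -5.55], "delta_rot": [0, 0, 0]}]}}

```text
time_s: 22.4
ee_pos: [0.5334, 0.0538, 0.102]
ee_rot: [-0.703, 0.703, -0.074, 0.073]
contact_force: [-0.8, -0.6, -0.2]
gripper_width: 0.0003
```

>>> {"method": "drive_tool", "body": {"commands": [{"xyz": [-0.06, -0.3, 0], "delta_rot": [0, 0, 0]}, {"xyz": [-0.1, -0.48, 0], "delta_rot": [0, 0, 0]}, {"xyz": [-0.13, -0.62, 0], "delta_rot": [0, 0, 0]}, {"xyz": [-0.16, -0.76, 0], "delta_rot": [0, 0, 0]}, {"xyz": [-0.19, -0.87, 0], "delta_rot": [0, 0, 0]}, {"xyz": [-0.19, -0.87, 0], "delta_rot": [0, 0, 0]}, {"xyz": [-0.19, -0.87, 0], "delta_rot": [0, 0, 0]}]}}

```text
time_s: 23.28
ee_pos: [0.5285, 0.0315, 0.1017]
ee_rot: [-0.703, 0.703, -0.074, 0.074]
contact_force: [0.0, 0.3, 0.9]
gripper_width: 0.0006
```

>>> {"method": "drive_tool", "body": {"commands": [{"xyz": [0.12, 0.55, 0], "delta_rot": [0, 0, 0]}, {"xyz": [0.2, 0.9, 2], "delta_rot": [0, 0, 0]}, {"xyz": [0, 0, 5.5], "delta_rot": [0, 0, 0]}, {"xyz": [-0.5, -2.5, 5.5], "delta_rot": [0, 0, 0]}, {"xyz": [-1.01, -4.54, 5.5], "delta_rot": [0, 0, 0]}, {"xyz": [-1.01, -4.54, 5.5], "delta_rot": [0, 0, 0]}, {"xyz": [-1.01, -4.54, 5.5], "delta_rot": [0, 0, 0]}, {"xyz": [-1.01, -4.54, 5.5], "delta_rot": [0, 0, 0]}]}}

```text
time_s: 24.28
ee_pos: [0.5036, -0.0802, 0.239]
ee_rot: [0.704, -0.703, 0.074, -0.073]
contact_force: [0.1, 0.1, -0.8]
gripper_width: 0.0006
```

Run:
```python
from h import *
w=winfo(); im,d=env.grab_frame('wrist'); np.savez('w12.npz',im=im,d=d,**w); save('w12',cv2.resize(im[0:250,120:400],None,fx=2.4,fy=2.4,interpolation=cv2.INTER_CUBIC))
s=env.state();print(s['time_s'],s['ee_pos'],s['ee_rot'],abs(s['qd']).max())
```

```text
24.325 [ 0.50365973 -0.08025919  0.23898939] [ 0.70352611 -0.70310312  0.07340695 -0.07285898] 0.004920552734644815
```

View pics/w12.png

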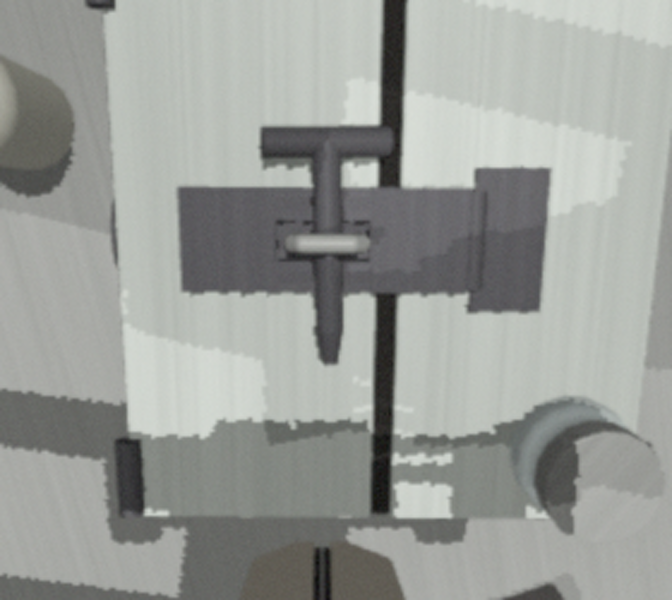

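Run:
```python
from h import *
w=np.load('w12.npz'); i=dict(mtx=w['mtx'],pose=w['pose']);Y=np.array([.2096,.978,0]);X=np.array([.978,-.2096,0]);S=np.array([.5188,-.0159,0])
for n,p,h in [('bar',(327,141),.113),('tip',(330,363),.111),('loop',(328,243),.132)]:
    q=onz('',(120+p[0]/2.4,p[1]/2.4),h,i); print(n,(q-S)@X,(q-S)@Y)
D=w['d']
for p in [(290,141),(365,141),(326,170),(325,210),(329,320),(240,230)]:
    u,v=int(120+p[0]/2.4),int(p[1]/2.4); o,r=ray('',(u,v),i); print(p,o+r*D[v,u])
T,_=env.grab_frame('top'); save('T6',T)
```

```text
bar -0.0002174903250219195 0.03231833896355455
tip 0.001254051503183627 -0.04238536305846855
loop 0.0001575473820001997 0.00026812598738424096
(290, 141) [0.51295865 0.01853229 0.11819969]
(365, 141) [0.53769327 0.01368251 0.11333143]
(326, 170) [0.52261757 0.0075499  0.11543754]
(325, 210) [ 0.51994858 -0.00514845  0.11634047]
(329, 320) [ 0.51400419 -0.04158466  0.11568429]
(240, 230) [ 0.48990901 -0.00540988  0.1053301 ]
```

Run:
```python
from h import *
print(env.job_done(), env.state()['time_s'])
```

```text
the job is handed in; nothing more can be done
the job is handed in; nothing more can be done
```

The chamber is made safe as asked and the job is handed in, at about 24 s of the 72 s allowed. No verdict was given.

- **Pumps:** I pushed both ball-ended toggles over together to their stop, where the push built up to about 22 N. Their balls then measured about 21.5 mm past the pivots, against 21.6 mm expected. In the last scene picture the three plain toggles still lean the way they started.
- **Toggle discrepancy:** the balls travelled only about 38 mm, not the 43 mm that the stated lean implies. I take that to mean they started leaning a little less than stated.
- **Hasp:** it is flat, with its upper face at 105 to 106 mm across its length and the staple standing through the slot. Seating it took a brief press of about 36 N with the fingertips. That is near the 40 N limit, which is stated for the arm and gripper body.
- **Pin:** I pulled it out of the hood, gripped it again near the head, and put it through the loop from the +y side with no notable force.
- **Pin correction:** after I let go, the head drooped onto the chamber top and only about 32 mm stuck out. I pushed the head in about 10 mm more. It now lies level on the hasp, with the tip about 42 mm past the loop's centre (about 39 mm past the wire) out of 75 mm.
- **Bystanders:** the top and scene pictures after the first insertion showed everything in its place. After the last push I checked only the wrist picture. It covers the chamber, the jar and the edge of the flask, and none of them had moved. I did not inspect the final top picture.

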